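Set out the pH buffer bottles on their colour-coded drip trays

ROBOT

A 7-joint arm with a two-finger parallel gripper is mounted at the origin on the work surface. World frame = base frame: x ahead of the robot, y to its left, z up, the work surface at z = 0. Lengths are in mm, angles in rad, forces in N, time in s.
With the tool pointing down it reaches from about 400 to 850 mm from the base axis. Payload 10.4 kg.
Tool frame: the origin (TCP) lies at the very end of the fingers, on their centre line; the grasp point (between the pads) lies 19 mm behind it; z points along the fingers, y is the line along which they close (so a half turn about z gives the same grasp; the last joint's range is limited). The gripper opens to 87 mm and grips with 3 to 60 N. Pads are 19 mm wide; open, the fingers measure 117 mm over their backs; the gripper's body (75 mm by 190 mm) begins 51 mm behind the grasp point.
Start: joints at [1.283, 0.332, -0.065, 1.46, 0.022, 1.35, -0.088], TCP at [163.594, -603.232, 222.576] pointing down, gripper open.
Joint ranges: [-2.6, 2.6], [-0.5, 2.12], [-1.47, 1.34], [0.16, 2.42], [-1.27, 4.41], [0.06, 2.06], [-2.6, 2.6]. Speed limits (rad/s): [2.22, 2.22, 2.79, 2.79, 3.14, 3.14, 3.14].

INTERFACE

Orientations are given as [roll, pitch, yaw] about the fixed x, y, z axes, in that order (R = Rz(yaw) Ry(pitch) Rx(roll)).
In Python, from cell import bot gives the robot as it stands.
- The arm moves only by the tool arm_command, never from a script. Its arguments are lists of equal length, an entry for each row: "travel": the shift along the world's x, y, z each as a share of 25 mm, from -1 to 1, a list of three; "delta_rot": the turn, a rotation vector about the world's x, y, z each as a share of 0.1 rad, from -1 to 1, a list of three; "grip": the opening, from -1 (shut) to 1 (fully open). A call has 1 to 5 rows; each row shifts and turns the commanded pose from where the row before left it; what a row does not reach is not made up. A row lasts 1/12 s, in which the tool goes at most 41.7 mm and 7.16 degrees, less where a joint would pass 70% of its speed; a pose out of reach is approached as far as the arm can. A call with a number of a shift or a turn outside -1 to 1 is refused whole. A call with a gripper value outside its range is refused whole. The fingers move at their own pace and stop on an object; "force" is the grip in N (left out, the last holds). Time passes only in rows, so rows that do not move let the fingers close. It gives the time, the measured TCP pose, the force, the opening and the grip force at its end, in the units of the state.
- bot.state(): the state, without advancing time (a new reading comes with each control period).
- bot.get_image(name): name is "scene" or "top" or "wrist"; returns a dict with "color" (420x560x3 uint8, red, green, blue), "fx", "fy", "cx", "cy" (pixels), "eye" and "attitude" of the camera in the world. Camera axes: x right, y down, z forward; pixel columns grow to the right and rows downward; lengths in mm; the calibration is good to about 2 mm. A picture is of the moment at which its call begins. There is no depth.
- bot.sign_off(): hands the job in; it is judged then, once.
Trained networks look in a picture, given as the dict that the camera call returned (one of the last four; its "shot" number tells which), for a name from the list of things; names that differ only in an ending like _2 or _b are one class to them, and where a whole thing is asked for, a point or a joint stands for the part that bears it (a point fixed in the world has none). Each returns a list of dicts, best first, with "score" (0 to 1); they miss things now and then, are a little off and sometimes report something else, mostly with a low value. They report only what shows in the picture. A call takes as long as a camera call. They do not tell look-alikes from the thing itself.
- bot.search_frame(picture, target): "centre" ([x, y, z] in mm, in the coordinates of the camera as it stood for that picture, good to about 4 mm: the middle of the surface that is visible of it).
- bot.silhouettes(picture, target): "pixels" (420x560 bool, what is visible of it).
The state is a dict: "clock": time; "joint_positions": joint angles; "dq": joint speeds; "effort": joint torques, N m; "position": TCP position; "tool_rot": TCP orientation; "wrist_force": force on the tool from outside, world axes, zero at the start; "moment": the same for the moment, N m; "finger_gap": finger opening in mm; "finger_force": force on a finger pad.
Only numpy, scipy, OpenCV 4.12 (cv2) and the standard library are available. Lean on these libraries where they do the work, as an engineer would, in place of code of your own. Each camera call takes 0.05 s, during which the arm holds its last target. There are 200 camera calls.

TASK

Get the bench ready for calibrating the pH electrode: stand each of the four buffer bottles (red, yellow, blue and green caps) upright inside the drip tray of its own colour, flat on the tray's floor. Don't tip any of them over on the way, and leave the white-capped rinse bottle and the glass beaker where they stand.

Things in the scene. Friction and masses are not known exactly. Their poses are not given: they have to be found in the camera images.
- bottle_red: Small upright round plastic bottle of pH buffer (55 to 115 g): white body 38 mm in diameter up to a height of 56 mm, tapering to a red screw cap 31 mm in diameter, total height 80 mm; red band around the body. Loose. Origin: centre of its underside, z up. It can be gripped around the body from any side.
- bottle_yellow: Small upright round plastic bottle of pH buffer (55 to 115 g): white body 38 mm in diameter up to a height of 56 mm, tapering to a yellow screw cap 31 mm in diameter, total height 80 mm; yellow band around the body. Loose. Origin: centre of its underside, z up. It can be gripped around the body from any side.
- bottle_blue: Small upright round plastic bottle of pH buffer (55 to 115 g): white body 38 mm in diameter up to a height of 56 mm, tapering to a blue screw cap 31 mm in diameter, total height 80 mm; blue band around the body. Loose. Origin: centre of its underside, z up. It can be gripped around the body from any side.
- bottle_green: Small upright round plastic bottle of pH buffer (55 to 115 g): white body 38 mm in diameter up to a height of 56 mm, tapering to a green screw cap 31 mm in diameter, total height 80 mm; green band around the body. Loose. Origin: centre of its underside, z up. It can be gripped around the body from any side.
- tray_red: Round red plastic drip tray fixed to the bench at the place where it stands: outer diameter 68 mm, inner diameter 60 mm, rim 12 mm above the bench, inner floor 4 mm above the bench. Empty at the start. Origin: centre of its underside (on the bench), z up.
- tray_yellow: Round yellow plastic drip tray fixed to the bench at the place where it stands: outer diameter 68 mm, inner diameter 60 mm, rim 12 mm above the bench, inner floor 4 mm above the bench. Empty at the start. Origin: centre of its underside (on the bench), z up.
- tray_blue: Round blue plastic drip tray fixed to the bench at the place where it stands: outer diameter 68 mm, inner diameter 60 mm, rim 12 mm above the bench, inner floor 4 mm above the bench. Empty at the start. Origin: centre of its underside (on the bench), z up.
- tray_green: Round green plastic drip tray fixed to the bench at the place where it stands: outer diameter 68 mm, inner diameter 60 mm, rim 12 mm above the bench, inner floor 4 mm above the bench. Empty at the start. Origin: centre of its underside (on the bench), z up.
- bottle_white: Rinse bottle of the same shape and size as the buffer bottles but with a white cap and a plain paper band; loose, it has no tray and is to be left alone. Origin: centre of its underside.
- beaker: Small empty clear glass beaker, 42 mm in diameter at the rim, 55 mm high, loose, to be left alone. Origin: centre of its underside.
There are look-alikes about, which are no part of the job. Leave any orange look-alike of the bottle_green alone.

How it is judged (in metres and radians):
At the end, for the whole second after the job is handed in: Each coloured bottle stands upright (within 0.1 rad) and at rest on the floor of the tray of its own colour, its axis within 13 mm of the tray's centre and its underside between 1 and 7 mm above the bench; the white-capped bottle and the beaker stand upright within 20 mm of where they were (horizontal distance between bottle_red and tray_red below 0.013 m and z of bottle_red in the frame of tray_red between 0.001 and 0.007 m and angle between each of bottle_red, bottle_yellow, bottle_blue, bottle_green, bottle_white, beaker's own z axis and vertical below 0.1 rad and linear speed of each of bottle_red, bottle_yellow, bottle_blue, bottle_green below 0.02 m/s and horizontal distance between bottle_yellow and tray_yellow below 0.013 m and z of bottle_yellow in the frame of tray_yellow between 0.001 and 0.007 m and horizontal distance between bottle_blue and tray_blue below 0.013 m and z of bottle_blue in the frame of tray_blue between 0.001 and 0.007 m and horizontal distance between bottle_green and tray_green below 0.013 m and z of bottle_green in the frame of tray_green between 0.001 and 0.007 m and distance of each of bottle_white, beaker from where it was at the start of the episode below 0.02 m); the robot touches nothing.
It fails at once if a buffer bottle is tipped over (more than 0.7 rad from upright) (angle between any of bottle_red, bottle_yellow, bottle_blue, bottle_green's own z axis and vertical above 0.7 rad).
It fails at once if the white-capped bottle or the beaker is moved more than 20 mm or knocked over (distance of any of bottle_white, beaker from where it was at the start of the episode above 0.02 m or angle between any of bottle_white, beaker's own z axis and vertical above 0.4 rad).
It also fails if it takes over 102 s, if anything falls off the work surface, if the arm or the gripper's body presses on something with over 40 N, if the wrist force passes 120 N, or if a joint passes its speed limit or range.

## Working session

There is one attempt and no reset: what is moved stays moved. The work goes in short steps, Python scripts to look and compute and a tool call to move; the robot and the scene stay as the last step left them, time stands still between calls to the robot, and variables do not carry over. Pictures are saved under pics/ and viewed, at most 14 in all, crops included, and the job is handed in when it is done.

Besides the shell and the picture viewer there is one more tool, called after ">>>" as a command line: name --argument value ..., lists and objects as JSON in quotes. arm_command: Moves the arm, as the interface text tells. Its arguments: {"type":"object","properties":{"travel":{"type":"array"},"delta_rot":{"type":"array"},"grip":{"type":"array"},"force":{"type":"number"}},"required":["travel","delta_rot","grip"]}

```bash
mkdir -p pics; cat > h.py <<'E'
import numpy as np, cv2
from cell import bot
from scipy.spatial.transform import Rotation as R
def rot(a):
    a=np.array(a,float)
    return a if a.shape==(3,3) else (R.from_euler('xyz',a).as_matrix() if a.size==3 else R.from_quat(a).as_matrix())
def ray(p,u,v,z):
    d=rot(p['attitude'])@np.array([(u-p['cx'])/p['fx'],(v-p['cy'])/p['fy'],1]); e=np.array(p['eye'],float)
    return e+d*(z-e[2])/d[2]
def world(p,c): return rot(p['attitude'])@np.array(c)+np.array(p['eye'])
def save(p,n): cv2.imwrite('pics/'+n+'.png',p['color'][:,:,::-1])
E
python3 - <<'E'
from h import *
s=bot.state();print(s)
for n in('top','scene'):
    p=bot.get_image(n);save(p,n+'1');print(n,p['eye'],p['attitude'],p['fx'],p['cx'],p['cy'])
    for t in ['bottle_red','bottle_yellow','bottle_blue','bottle_green','bottle_white','beaker','tray_red','tray_yellow','tray_blue','tray_green']:
        for d in bot.search_frame(p,t)[:3]:
            print(t,round(d['score'],2),world(p,d['centre']).round(0))
E
```

```text
{'clock': 0.0, 'joint_positions': array([ 1.28341498,  0.33286551, -0.06470618,  1.46095414,  0.02162974,
        1.34989507, -0.08850926]), 'dq': array([ 0.00057331, -0.00016099, -0.00120665,  0.00098977,  0.00036964,
       -0.00042848, -0.00097254]), 'effort': array([ 1.10611763e-03, -6.23245597e+01,  2.50128529e-02, -3.89888227e+01,
       -6.14255201e-02,  3.96992464e-02,  9.35988123e-05]), 'position': array([ 163.44662681, -602.84396605,  221.75181976]), 'tool_rot': array([-3.14017019e+00,  9.36647194e-05,  2.64805787e-01]), 'wrist_force': array([-0.2095865 , -0.4798509 ,  0.22407748]), 'moment': array([-0.03548296,  0.03076079, -0.01505891]), 'finger_force': 0.0, 'finger_gap': 87.24581405241173}
top [ 432.31159814   14.77880221 1043.78277746] [-3.04777595 -0.01149724 -1.56176781] 483.18582785733787 281.71423847017735 209.57069313909804
bottle_red 0.94 [ 459. -276.   71.]
bottle_yellow 0.9 [614. 138.  79.]
bottle_yellow 0.42 [475. 135.  23.]
bottle_blue 0.71 [625.   1.  79.]
bottle_green 0.74 [ 481. -128.   83.]
bottle_green 0.6 [ 382. -125.   78.]
bottle_white 0.74 [ 605. -290
[... 192 characters left out ...]
.]
tray_yellow 0.87 [631. 284.   4.]
tray_blue 0.87 [ 631. -141.    4.]
tray_green 0.75 [465. 282.   8.]
tray_green 0.56 [ 629. -142.    3.]
scene [ 888.493491   -320.46919386  760.36242272] [-2.52075033  0.01156526  0.87436659] 467.91654968479605 287.1646740691483 209.8369456847267
bottle_red 0.68 [ 475. -282.   56.]
bottle_yellow 0.85 [628. 131.  58.]
bottle_blue 0.63 [645.  -4.  59.]
bottle_green 0.96 [ 400. -136.   56.]
bottle_green 0.84 [ 498. -145.   58.]
bottle_white 0.6 [ 623. -302.   66.]
beaker 0.58 [483. 122.  37.]
tray_red 0.65 [486.  -2.   3.]
tray_yellow 0.76 [636. 282.   6.]
tray_yellow 0.6 [ 475. -288.   58.]
tray_blue 0.48 [ 475. -284.   54.]
tray_green 0.75 [465. 287.   5.]
```

View pics/top1.png

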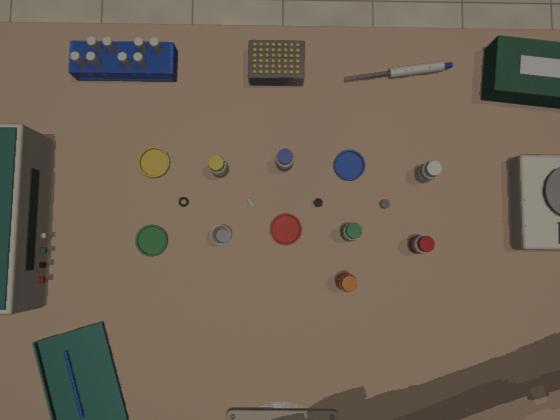

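View pics/scene1.png

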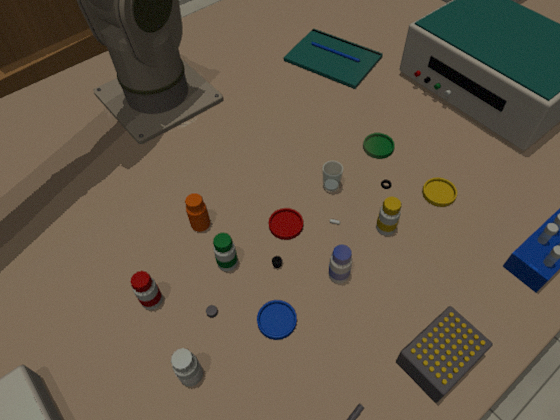

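The top view shows the green bottle at (352,231) and the orange look-alike at (347,282). Red is at (423,244), blue at (285,158), yellow at (217,165), white at (431,170) and the beaker at (222,235). The trays are red (286,229), blue (349,165), yellow (154,163) and green (152,240). The scene view agrees. Next I'll measure the positions by colour.

```bash
cat > m.py <<'E'
from h import *
# hue ranges, seed (top, scene)
H={'red':(172,6),'yellow':(22,34),'blue':(105,130),'green':(55,90)}
B={'red':((426,243),(142,282)),'yellow':((216,162),(391,206)),'blue':((285,156),(342,254)),'green':((354,230),(224,242))}
T={'red':((286,229),(286,223)),'yellow':((154,163),(440,193)),'blue':((349,165),(277,320)),'green':((152,240),(379,146))}
def mask(p,c):
    h=cv2.cvtColor(p['color'],cv2.COLOR_RGB2HSV).astype(int);lo,hi=H[c]
    hh=h[...,0];m=(hh>=lo)|(hh<=hi) if lo>hi else (hh>=lo)&(hh<=hi)
    return (m&(h[...,1]>95)).astype(np.uint8)
def comp(m,s):
    n,l,st,_=cv2.connectedComponentsWithStats(m,connectivity=4)
    i=min(range(1,n),key=lambda k:np.min(np.hypot(*(np.argwhere(l==k)-np.array(s[::-1])).T))-(st[k,4]>60)*1000)
    return (l==i).astype(np.uint8)
def hullc(m):
    pts=np.argwhere(m)[:,::-1].astype(np.int32);hu=cv2.convexHull(pts.reshape(-1,1,2));M=cv2.moments(hu)
    return M['m10']/M['m00'],M['m01']/M['m00'],M['m00']
E
python3 - <<'E'
from m import *
P=[bot.get_image('top'),bot.get_image('scene')]
for k,p in enumerate(P):
    for c in H:
        m=mask(p,c)
        u,v,a=hullc(comp(m,B[c][k]));print(k,c,'bot px',round(u),round(v),round(a),ray(p,u,v,(77,71)[k]).round(0)[:2],end=' ')
        u,v,a=hullc(comp(m,T[c][k]));print('tray px',round(u),round(v),round(a),ray(p,u,v,8).round(0)[:2])
E
```

```text
0 red bot px 426 244 195 [ 458. -285.] tray px 286 229 758 [489.  -5.]
0 yellow bot px 216 163 174 [618. 139.] tray px 154 162 722 [631. 282.]
0 blue bot px 285 156 122 [633.  -0.] tray px 349 165 687 [ 630. -142.]
0 green bot px 74 379 4420 [189. 405.] tray px 74 379 4420 [172. 432.]
1 red bot px 141 281 339 [ 460. -285.] tray px 285 223 842 [493.  -5.]
1 yellow bot px 391 206 256 [621. 140.] tray px 439 192 770 [635. 282.]
1 blue bot px 341 252 184 [633.   3.] tray px 276 319 1195 [ 633. -142.]
1 green bot px 222 242 264 [ 486. -140.] tray px 379 145 528 [467. 284.]
```

>>> arm_command --travel '[[0.79, 0.85, 0], [0.79, 0.85, 0], [0.79, 0.85, 0], [0.79, 0.85, 0], [0.79, 0.85, 0]]' --delta_rot '[[0, 0, -0.53], [0, 0, -0.53], [0, 0, -0.53], [0, 0, -0.53], [0, 0, -0.53]]' --grip '[1, 1, 1, 1, 1]' --force 20

```text
clock: 1.62
position: [263.1, -495.9, 222.7]
tool_rot: [3.141, -0.0, -0.003]
wrist_force: [-0.1, -0.5, 0.0]
finger_gap: 87.2
finger_force: 0.0
```

>>> arm_command --travel '[[0.79, 0.85, 0], [0.79, 0.85, 0], [0.79, 0.85, 0], [0.79, 0.85, 0], [0.79, 0.85, 0]]' --delta_rot '[[0, 0, 0], [0, 0, 0], [0, 0, 0], [0, 0, 0], [0, 0, 0]]' --grip '[1, 1, 1, 1, 1]'

```text
clock: 2.03
position: [361.9, -389.6, 222.8]
tool_rot: [3.141, -0.0, -0.0]
wrist_force: [1.0, 0.9, -0.1]
finger_gap: 87.0
finger_force: 0.0
```

>>> arm_command --travel '[[0.79, 0.85, -0.5], [0.79, 0.85, -0.5], [0.79, 0.85, -0.5], [0.79, 0.85, -0.5], [0.79, 0.85, -0.5]]' --delta_rot '[[0, 0, 0], [0, 0, 0], [0, 0, 0], [0, 0, 0], [0, 0, 0]]' --grip '[1, 1, 1, 1, 1]'

```text
clock: 2.45
position: [460.6, -283.4, 159.7]
tool_rot: [3.141, -0.0, -0.0]
wrist_force: [0.3, -0.1, -0.3]
finger_gap: 87.2
finger_force: 0.0
```

>>> arm_command --travel '[[0, 0, 0], [0, 0, 0], [0, 0, 0]]' --delta_rot '[[0, 0, 0], [0, 0, 0], [0, 0, 0]]' --grip '[1, 1, 1]'

```text
clock: 2.7
position: [459.5, -285.1, 160.2]
tool_rot: [3.141, 0.0, -0.0]
wrist_force: [-0.2, -0.6, 1.0]
finger_gap: 86.6
finger_force: 0.0
```

```bash
python3 - <<'E'
from m import *
p=bot.get_image('wrist');save(p,'w1');print(p['eye'],p['attitude'])
q=bot.get_image('top')
for n in (p,q):
  for d in bot.search_frame(n,'bottle_red')[:2]: print(d['score'],world(n,d['centre']).round(0))
E
```

```text
[ 532.1736916  -285.09970347  322.91728088] [ 2.87566865e+00 -3.01711359e-04 -1.57128672e+00]
0.91 [ 471. -286.   83.]
```

View pics/w1.png

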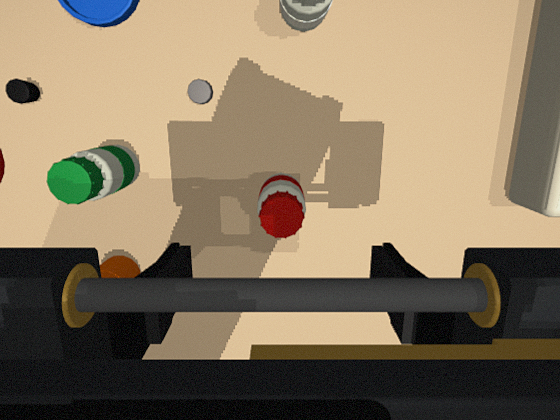

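The red cap is at (281,214), centred between the fingers. I'll go down and grip it.

>>> arm_command --travel '[[0, 0, -0.92], [0, 0, -0.92], [0, 0, -0.92], [0, 0, -0.92], [0, 0, -0.92]]' --delta_rot '[[0, 0, 0], [0, 0, 0], [0, 0, 0], [0, 0, 0], [0, 0, 0]]' --grip '[1, 1, 1, 1, 1]'

```text
clock: 3.32
position: [459.5, -285.3, 44.4]
tool_rot: [3.141, -0.001, -0.002]
wrist_force: [-0.0, 0.2, 0.0]
finger_gap: 87.3
finger_force: 0.0
```

>>> arm_command --travel '[[0, 0, -0.92], [0, 0, 0], [0, 0, 0], [0, 0, 0], [0, 0, 0]]' --delta_rot '[[0, 0, 0], [0, 0, 0], [0, 0, 0], [0, 0, 0], [0, 0, 0]]' --grip '[1, 1, -1, -1, -1]'

```text
clock: 3.73
position: [460.8, -285.3, 23.9]
tool_rot: [3.14, -0.002, -0.001]
wrist_force: [-0.4, -0.1, 0.0]
finger_gap: 74.6
finger_force: 0.0
```

>>> arm_command --travel '[[0, 0, 0], [0, 0, 0], [0, 0, 0], [0, 0, 0], [0, 0, 0]]' --delta_rot '[[0, 0, 0], [0, 0, 0], [0, 0, 0], [0, 0, 0], [0, 0, 0]]' --grip '[-1, -1, -1, -1, -1]'

```text
clock: 4.15
position: [459.9, -284.5, 22.3]
tool_rot: [3.141, -0.0, -0.0]
wrist_force: [0.2, 0.2, -0.3]
finger_gap: 41.1
finger_force: 0.0
```

>>> arm_command --travel '[[0, 0, 0], [0, 0, 0], [0, 0, 0], [0, 0, 0], [0, 0, 0]]' --delta_rot '[[0, 0, 0], [0, 0, 0], [0, 0, 0], [0, 0, 0], [0, 0, 0]]' --grip '[-1, -1, -1, -1, -1]'

```text
clock: 4.57
position: [459.9, -284.5, 22.1]
tool_rot: [3.141, -0.0, -0.0]
wrist_force: [-0.6, 0.4, 2.0]
finger_gap: 37.8
finger_force: 20.0
```

>>> arm_command --travel '[[0, 0, 0.4], [0, 0, 1], [0, 0, 1], [0, 0, 1], [0, 0, 1]]' --delta_rot '[[0, 0, 0], [0, 0, 0], [0, 0, 0], [0, 0, 0], [0, 0, 0]]' --grip '[-1, -1, -1, -1, -1]'

```text
clock: 4.98
position: [459.7, -284.2, 133.8]
tool_rot: [-3.142, -0.0, 0.0]
wrist_force: [0.4, -1.1, -1.1]
finger_gap: 37.2
finger_force: 20.0
```

>>> arm_command --travel '[[0, 0, 0.6], [0, 0, 0], [0, 0, 0]]' --delta_rot '[[0, 0, 0], [0, 0, 0], [0, 0, 0]]' --grip '[-1, -1, -1]'

```text
clock: 5.23
position: [460.2, -284.6, 148.0]
tool_rot: [3.14, -0.001, -0.0]
wrist_force: [0.7, 0.1, -1.4]
finger_gap: 37.3
finger_force: 20.0
```

```bash
python3 - <<'E'
from m import *
p=bot.get_image('wrist');save(p,'w2');print(bot.state()['position'])
E
```

```text
[ 459.57822913 -284.31651209  146.8417054 ]
```

View pics/w2.png

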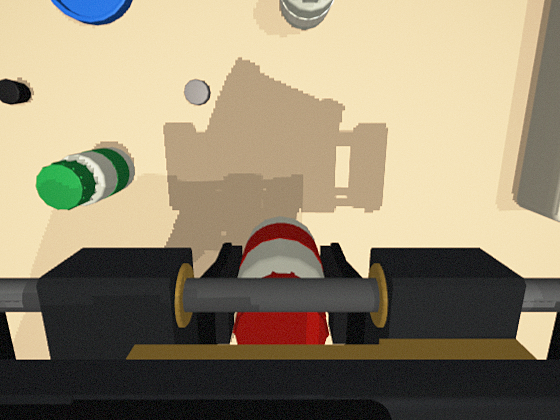

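>>> arm_command --travel '[[0.1, 0.5, 0], [0.1, 1, 0], [0.1, 1, 0], [0.1, 1, 0], [0.1, 1, 0]]' --delta_rot '[[0, 0, 0], [0, 0, 0], [0, 0, 0], [0, 0, 0], [0, 0, 0]]' --grip '[-1, -1, -1, -1, -1]'

```text
clock: 5.7
position: [471.6, -169.5, 145.8]
tool_rot: [-3.141, 0.002, 0.0]
wrist_force: [0.5, 0.9, -0.8]
finger_gap: 37.4
finger_force: 20.0
```

>>> arm_command --travel '[[0.1, 1, 0], [0.1, 1, 0], [0.1, 1, 0], [0.1, 1, 0], [0.1, 1, 0]]' --delta_rot '[[0, 0, 0], [0, 0, 0], [0, 0, 0], [0, 0, 0], [0, 0, 0]]' --grip '[-1, -1, -1, -1, -1]'

```text
clock: 6.12
position: [483.9, -44.7, 146.0]
tool_rot: [-3.141, 0.002, 0.001]
wrist_force: [0.5, 0.0, -0.7]
finger_gap: 37.6
finger_force: 20.0
```

>>> arm_command --travel '[[0.1, 1, 0], [0.1, 0.68, 0], [0, 0, 0], [0, 0, 0]]' --delta_rot '[[0, 0, 0], [0, 0, 0], [0, 0, 0], [0, 0, 0]]' --grip '[-1, -1, -1, -1]'

```text
clock: 6.45
position: [489.0, -3.4, 146.2]
tool_rot: [-3.141, 0.002, 0.003]
wrist_force: [-0.1, -0.7, -1.4]
finger_gap: 37.3
finger_force: 20.0
```

```bash
python3 - <<'E'
from m import *
p=bot.get_image('wrist');save(p,'w3');print(bot.state()['position'])
for d in bot.search_frame(p,'tray_red')[:2]: print(d['score'],world(p,d['centre']).round(0))
E
```

```text
[489.07025123  -4.69790442 146.21406439]
0.88 [494.  -6.  -0.]
```

View pics/w3.png

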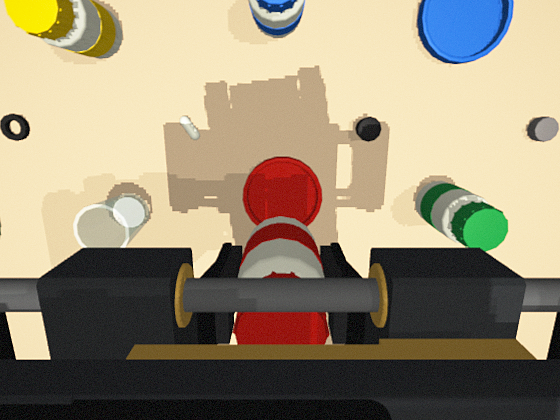

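The red tray is at (282,193), in line with the held bottle. I'll lower it.

>>> arm_command --travel '[[0.06, 0, -1], [0, 0, -1], [0, 0, -1], [0, 0, -1], [0, 0, -0.4]]' --delta_rot '[[0, 0, 0], [0, 0, 0], [0, 0, 0], [0, 0, 0], [0, 0, 0]]' --grip '[-1, -1, -1, -1, -1]'

```text
clock: 6.97
position: [489.1, -6.1, 33.8]
tool_rot: [3.142, 0.005, -0.002]
wrist_force: [-0.6, 0.8, -1.0]
finger_gap: 37.2
finger_force: 20.0
```

>>> arm_command --travel '[[0, 0, -0.3], [0, 0, -0.1], [0, 0, 0], [0, 0, 0]]' --delta_rot '[[0, 0, 0], [0, 0, 0], [0, 0, 0], [0, 0, 0]]' --grip '[-1, -1, -1, -1]'

```text
clock: 7.3
position: [492.1, -5.1, 28.1]
tool_rot: [3.141, -0.002, -0.0]
wrist_force: [-0.2, 0.6, -1.1]
finger_gap: 37.7
finger_force: 20.0
```

>>> arm_command --travel '[[0, 0, -0.06], [0, 0, 0], [0, 0, 0], [0, 0, 0], [0, 0, 0]]' --delta_rot '[[0, 0, 0], [0, 0, 0], [0, 0, 0], [0, 0, 0], [0, 0, 0]]' --grip '[-1, -1, 1, 1, 1]'

```text
clock: 7.72
position: [491.5, -5.0, 25.8]
tool_rot: [3.141, -0.0, -0.0]
wrist_force: [0.2, 0.3, 0.5]
finger_gap: 50.2
finger_force: 0.0
```

>>> arm_command --travel '[[0, 0, 0], [0, 0, 0], [0, 0, 0], [0, 0, 0], [0, 0, 0.5]]' --delta_rot '[[0, 0, 0], [0, 0, 0], [0, 0, 0], [0, 0, 0], [0, 0, 0]]' --grip '[1, 1, 1, 1, 1]'

```text
clock: 8.13
position: [489.8, -5.0, 36.7]
tool_rot: [-3.141, 0.004, -0.0]
wrist_force: [-0.6, -0.2, -0.2]
finger_gap: 81.6
finger_force: 0.0
```

>>> arm_command --travel '[[0, 0, 1], [0, 0, 1], [0, 0, 1], [0, 0, 1], [0, 0, 0.4]]' --delta_rot '[[0, 0, 0], [0, 0, 0], [0, 0, 0], [0, 0, 0], [0, 0, 0]]' --grip '[1, 1, 1, 1, 1]'

```text
clock: 8.55
position: [492.8, -4.6, 152.3]
tool_rot: [3.141, -0.005, 0.0]
wrist_force: [-0.1, -0.0, 0.2]
finger_gap: 86.9
finger_force: 0.0
```

```bash
python3 - <<'E'
from m import *
p=bot.get_image('wrist');save(p,'w4');print(bot.state()['position'])
for t in ('tray_red','bottle_red','bottle_green'):
  for d in bot.search_frame(p,t)[:1]: print(t,d['score'],world(p,d['centre']).round(0))
E
```

```text
[493.28535305  -4.74575029 152.66518716]
tray_red 0.67 [504.  -4.  -2.]
bottle_red 0.88 [501.  -8.  86.]
bottle_green 0.85 [ 491. -130.   69.]
```

View pics/w4.png

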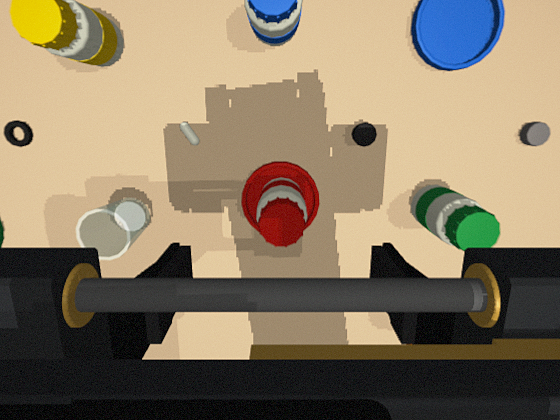

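The red bottle stands inside the red tray, with its cap at (281,222) and the tray at (281,198). Next is green.

>>> arm_command --travel '[[-0.05, -0.9, 0], [-0.05, -0.9, 0], [-0.05, -0.9, 0], [-0.05, -0.9, 0], [-0.05, -0.9, 0]]' --delta_rot '[[0, 0, 0], [0, 0, 0], [0, 0, 0], [0, 0, 0], [0, 0, 0]]' --grip '[1, 1, 1, 1, 1]'

```text
clock: 9.17
position: [484.0, -118.3, 146.4]
tool_rot: [-3.141, 0.003, 0.0]
wrist_force: [0.4, 0.3, 0.3]
finger_gap: 86.7
finger_force: 0.0
```

>>> arm_command --travel '[[0, -0.87, 0], [0, 0, 0], [0, 0, 0]]' --delta_rot '[[0, 0, 0], [0, 0, 0], [0, 0, 0]]' --grip '[1, 1, 1]'

```text
clock: 9.42
position: [484.1, -140.0, 146.5]
tool_rot: [-3.141, 0.003, -0.003]
wrist_force: [0.2, 0.3, 0.0]
finger_gap: 86.9
finger_force: 0.0
```

```bash
python3 - <<'E'
from m import *
p=bot.get_image('wrist');save(p,'w5');print(bot.state()['position'])
m=mask(p,'green');n,l,st,c=cv2.connectedComponentsWithStats(m)
for i in range(1,n):
  if st[i,4]>200: print(st[i],c[i],ray(p,*c[i],80).round(1))
E
```

```text
[ 484.40987486 -138.72582017  146.78313947]
[ 257  194   47   50 1760] [279.97102273 218.7125    ] [ 487.4 -139.4   80. ]
```

>>> arm_command --travel '[[0.05, 0, -1], [0, 0, -1], [0, 0, -1], [0, 0, -1], [0, 0, -0.7]]' --delta_rot '[[0, 0, 0], [0, 0, 0], [0, 0, 0], [0, 0, 0], [0, 0, 0]]' --grip '[1, 1, 1, 1, 1]'

```text
clock: 9.88
position: [485.1, -137.2, 28.0]
tool_rot: [-3.14, 0.003, 0.002]
wrist_force: [-0.3, 0.3, -0.1]
finger_gap: 87.1
finger_force: 0.0
```

>>> arm_command --travel '[[0, 0, -0.29], [0, 0, 0], [0, 0, 0], [0, 0, 0], [0, 0, 0]]' --delta_rot '[[0, 0, 0], [0, 0, 0], [0, 0, 0], [0, 0, 0], [0, 0, 0]]' --grip '[1, -1, -1, -1, -1]'

```text
clock: 10.3
position: [487.3, -139.3, 24.6]
tool_rot: [3.141, -0.002, 0.0]
wrist_force: [0.3, -0.5, 0.4]
finger_gap: 68.3
finger_force: 0.0
```

>>> arm_command --travel '[[0, 0, 0], [0, 0, 0], [0, 0, 0], [0, 0, 0], [0, 0, 0]]' --delta_rot '[[0, 0, 0], [0, 0, 0], [0, 0, 0], [0, 0, 0], [0, 0, 0]]' --grip '[-1, -1, -1, -1, -1]'

```text
clock: 10.72
position: [486.4, -139.4, 23.5]
tool_rot: [3.141, -0.0, -0.0]
wrist_force: [-0.5, -0.2, 2.3]
finger_gap: 37.3
finger_force: 20.0
```

>>> arm_command --travel '[[0, 0, 0], [0, 0, 0], [0, 0, 0]]' --delta_rot '[[0, 0, 0], [0, 0, 0], [0, 0, 0]]' --grip '[-1, -1, -1]'

```text
clock: 10.97
position: [486.4, -139.3, 23.5]
tool_rot: [3.141, -0.0, -0.0]
wrist_force: [0.2, 0.3, 2.4]
finger_gap: 37.4
finger_force: 20.0
```

>>> arm_command --travel '[[0, 0, 0.5], [0, 0, 1], [0, 0, 1], [0, 0, 1], [0, 0, 1]]' --delta_rot '[[0, 0, 0], [0, 0, 0], [0, 0, 0], [0, 0, 0], [0, 0, 0]]' --grip '[-1, -1, -1, -1, -1]'

```text
clock: 11.38
position: [485.9, -139.0, 136.7]
tool_rot: [-3.141, 0.001, 0.0]
wrist_force: [0.3, -0.4, -1.7]
finger_gap: 37.2
finger_force: 20.0
```

>>> arm_command --travel '[[0, 0.5, 0.2], [-0.05, 1, 0], [-0.05, 1, 0], [-0.05, 1, 0], [-0.05, 1, 0]]' --delta_rot '[[0, 0, 0], [0, 0, 0], [0, 0, 0], [0, 0, 0], [0, 0, 0]]' --grip '[-1, -1, -1, -1, -1]'

```text
clock: 11.8
position: [480.7, -25.1, 140.2]
tool_rot: [-3.142, 0.001, -0.0]
wrist_force: [0.1, 0.1, -1.0]
finger_gap: 37.8
finger_force: 20.0
```

>>> arm_command --travel '[[-0.05, 1, 0], [-0.05, 1, 0], [-0.05, 1, 0], [-0.05, 1, 0], [-0.05, 1, 0]]' --delta_rot '[[0, 0, 0], [0, 0, 0], [0, 0, 0], [0, 0, 0], [0, 0, 0]]' --grip '[-1, -1, -1, -1, -1]'

```text
clock: 12.22
position: [474.3, 99.9, 140.2]
tool_rot: [3.141, 0.001, 0.0]
wrist_force: [-0.4, -0.5, -0.6]
finger_gap: 37.2
finger_force: 20.0
```

>>> arm_command --travel '[[-0.05, 1, 0], [-0.05, 1, 0], [-0.05, 1, 0], [-0.05, 1, 0], [-0.05, 1, 0]]' --delta_rot '[[0, 0, 0], [0, 0, 0], [0, 0, 0], [0, 0, 0], [0, 0, 0]]' --grip '[-1, -1, -1, -1, -1]'

```text
clock: 12.63
position: [468.0, 224.7, 140.1]
tool_rot: [3.141, 0.001, 0.0]
wrist_force: [0.6, -0.0, -1.0]
finger_gap: 37.4
finger_force: 20.0
```

>>> arm_command --travel '[[-0.05, 1, 0], [-0.05, 1, 0], [0, 0.42, 0], [0, 0, 0], [0, 0, 0]]' --delta_rot '[[0, 0, 0], [0, 0, 0], [0, 0, 0], [0, 0, 0], [0, 0, 0]]' --grip '[-1, -1, -1, -1, -1]'

```text
clock: 13.05
position: [465.8, 283.7, 140.1]
tool_rot: [3.141, 0.001, 0.001]
wrist_force: [1.0, -1.4, -1.3]
finger_gap: 37.5
finger_force: 20.0
```

```bash
python3 - <<'E'
from m import *
p=bot.get_image('wrist');save(p,'w6');print(bot.state()['position'])
for t in ('tray_green','beaker'):
  for d in bot.search_frame(p,t)[:1]: print(t,d['score'],world(p,d['centre']).round(0))
E
```

```text
[466.26300706 282.75079353 140.24171337]
tray_green 0.65 [470. 281.   5.]
beaker 0.95 [473. 122.  44.]
```

View pics/w6.png

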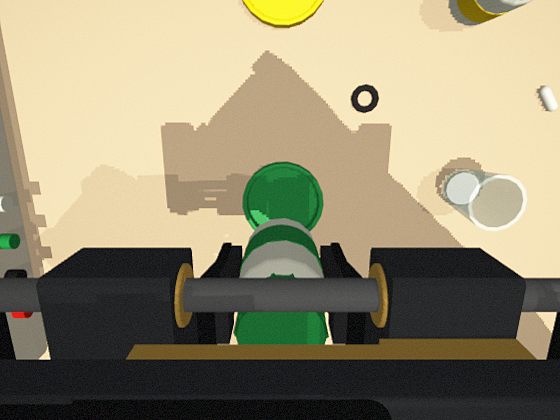

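The green tray is at (283,200), in line with the bottle. I'll lower it.

>>> arm_command --travel '[[0.02, 0, -1], [0, 0, -1], [0, 0, -1], [0, 0, -0.8], [0, 0, -0.4]]' --delta_rot '[[0, 0, 0], [0, 0, 0], [0, 0, 0], [0, 0, 0], [0, 0, 0]]' --grip '[-1, -1, -1, -1, -1]'

```text
clock: 13.62
position: [466.1, 281.5, 33.4]
tool_rot: [3.139, 0.002, -0.002]
wrist_force: [-0.2, -0.7, -1.5]
finger_gap: 37.6
finger_force: 20.0
```

>>> arm_command --travel '[[0, 0, -0.25], [0, 0, 0], [0, 0, 0], [0, 0, 0]]' --delta_rot '[[0, 0, 0], [0, 0, 0], [0, 0, 0], [0, 0, 0]]' --grip '[-1, -1, -1, -1]'

```text
clock: 13.95
position: [467.7, 284.1, 30.8]
tool_rot: [-3.141, -0.002, -0.0]
wrist_force: [0.1, -0.3, -1.0]
finger_gap: 37.7
finger_force: 20.0
```

>>> arm_command --travel '[[0, 0, -0.11], [0, 0, 0], [0, 0, 0], [0, 0, 0], [0, 0, 0]]' --delta_rot '[[0, 0, 0], [0, 0, 0], [0, 0, 0], [0, 0, 0], [0, 0, 0]]' --grip '[-1, -1, -1, 1, 1]'

```text
clock: 14.37
position: [466.8, 283.8, 27.0]
tool_rot: [3.141, -0.0, -0.0]
wrist_force: [-0.1, -0.6, -0.3]
finger_gap: 44.6
finger_force: 0.0
```

>>> arm_command --travel '[[0, 0, 0], [0, 0, 0], [0, 0, 0], [0, 0, 0], [0, 0, 0.5]]' --delta_rot '[[0, 0, 0], [0, 0, 0], [0, 0, 0], [0, 0, 0], [0, 0, 0]]' --grip '[1, 1, 1, 1, 1]'

```text
clock: 14.78
position: [465.6, 282.8, 37.8]
tool_rot: [3.14, 0.003, -0.0]
wrist_force: [-0.5, 0.4, -1.5]
finger_gap: 76.1
finger_force: 0.0
```

>>> arm_command --travel '[[0, 0, 1], [0, 0, 1], [0, 0, 1], [0, 0, 1], [0, 0, 0.2]]' --delta_rot '[[0, 0, 0], [0, 0, 0], [0, 0, 0], [0, 0, 0], [0, 0, 0]]' --grip '[1, 1, 1, 1, 1]'

```text
clock: 15.2
position: [468.3, 285.3, 149.4]
tool_rot: [-3.139, -0.005, 0.0]
wrist_force: [-0.2, -0.1, 0.0]
finger_gap: 86.9
finger_force: 0.0
```

```bash
python3 - <<'E'
from m import *
p=bot.get_image('wrist');save(p,'w7');print(bot.state()['position'])
E
```

```text
[468.15119767 285.00138479 148.41368798]
```

View pics/w7.png

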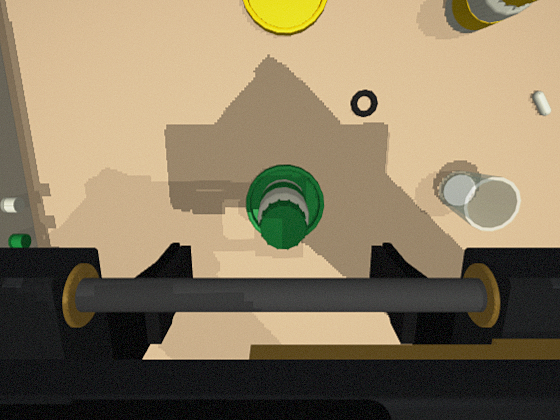

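Green stands in its tray, with the cap at (284,224) and the tray at (284,203). Next is yellow.

>>> arm_command --travel '[[0.86, -0.83, 0], [0.86, -0.83, 0], [0.86, -0.83, 0], [0.86, -0.83, 0], [0.86, -0.83, 0]]' --delta_rot '[[0, 0, 0], [0, 0, 0], [0, 0, 0], [0, 0, 0], [0, 0, 0]]' --grip '[1, 1, 1, 1, 1]'

```text
clock: 15.67
position: [574.8, 178.7, 143.8]
tool_rot: [3.141, 0.001, -0.0]
wrist_force: [0.3, 0.8, 0.7]
finger_gap: 87.0
finger_force: 0.0
```

>>> arm_command --travel '[[0.86, -0.83, 0], [0.86, -0.83, 0], [0, 0, 0], [0, 0, 0], [0, 0, 0]]' --delta_rot '[[0, 0, 0], [0, 0, 0], [0, 0, 0], [0, 0, 0], [0, 0, 0]]' --grip '[1, 1, 1, 1, 1]'

```text
clock: 16.08
position: [616.6, 139.1, 143.8]
tool_rot: [-3.141, 0.001, 0.0]
wrist_force: [-0.5, -0.2, 0.7]
finger_gap: 87.2
finger_force: 0.0
```

```bash
python3 - <<'E'
from m import *
p=bot.get_image('wrist');print(bot.state()['position'])
m=mask(p,'yellow');n,l,st,c=cv2.connectedComponentsWithStats(m)
for i in range(1,n):
  if st[i,4]>200: print(st[i],c[i],ray(p,*c[i],80).round(1))
E
```

```text
[616.40789087 139.68935559 144.02594327]
[  66  139   87   81 5411] [109.07872852 179.00092404] [647.2 248.5  80. ]
[255 175  50  26 256] [279.64453125 182.09765625] [645.2 139.8  80. ]
[ 255  191   49   52 1867] [279.22495983 217.07820032] [621.9 140.1  80. ]
```

>>> arm_command --travel '[[0.12, 0, -1], [0, 0, -1], [0, 0, -1], [0, 0, -1], [0, 0, -0.7]]' --delta_rot '[[0, 0, 0], [0, 0, 0], [0, 0, 0], [0, 0, 0], [0, 0, 0]]' --grip '[1, 1, 1, 1, 1]'

```text
clock: 16.55
position: [618.5, 139.6, 24.7]
tool_rot: [3.141, 0.002, 0.002]
wrist_force: [-0.1, -0.1, 0.1]
finger_gap: 87.1
finger_force: 0.0
```

>>> arm_command --travel '[[0, 0, -0.16], [0, 0, 0], [0, 0, 0], [0, 0, 0], [0, 0, 0]]' --delta_rot '[[0, 0, 0], [0, 0, 0], [0, 0, 0], [0, 0, 0], [0, 0, 0]]' --grip '[1, -1, -1, -1, -1]'

```text
clock: 16.97
position: [621.2, 138.9, 24.4]
tool_rot: [-3.141, -0.002, -0.0]
wrist_force: [-0.3, 0.6, -0.5]
finger_gap: 68.0
finger_force: 0.0
```

>>> arm_command --travel '[[0, 0, 0], [0, 0, 0], [0, 0, 0], [0, 0, 0], [0, 0, 0]]' --delta_rot '[[0, 0, 0], [0, 0, 0], [0, 0, 0], [0, 0, 0], [0, 0, 0]]' --grip '[-1, -1, -1, -1, -1]'

```text
clock: 17.38
position: [620.4, 138.6, 22.9]
tool_rot: [-3.142, -0.0, -0.0]
wrist_force: [-1.3, 0.1, 1.1]
finger_gap: 37.5
finger_force: 20.0
```

>>> arm_command --travel '[[0, 0, 0], [0, 0, 0], [0, 0, 0]]' --delta_rot '[[0, 0, 0], [0, 0, 0], [0, 0, 0]]' --grip '[-1, -1, -1]'

```text
clock: 17.63
position: [620.4, 138.6, 22.9]
tool_rot: [3.142, -0.0, -0.0]
wrist_force: [0.6, 0.6, 1.4]
finger_gap: 37.2
finger_force: 20.0
```

>>> arm_command --travel '[[0, 0, 0.5], [0, 0, 1], [0, 0, 1], [0, 0, 1], [0, 0, 0.5]]' --delta_rot '[[0, 0, 0], [0, 0, 0], [0, 0, 0], [0, 0, 0], [0, 0, 0]]' --grip '[-1, -1, -1, -1, -1]'

```text
clock: 18.05
position: [621.5, 139.1, 126.8]
tool_rot: [-3.141, -0.004, -0.0]
wrist_force: [1.2, -0.2, 0.1]
finger_gap: 37.3
finger_force: 20.0
```

>>> arm_command --travel '[[0, 0.5, 0], [0.1, 1, 0], [0.1, 1, 0], [0.1, 1, 0], [0.1, 1, 0]]' --delta_rot '[[0, 0, 0], [0, 0, 0], [0, 0, 0], [0, 0, 0], [0, 0, 0]]' --grip '[-1, -1, -1, -1, -1]'

```text
clock: 18.47
position: [629.5, 252.8, 121.3]
tool_rot: [3.141, 0.002, 0.0]
wrist_force: [0.4, -0.4, 0.1]
finger_gap: 37.6
finger_force: 20.0
```

>>> arm_command --travel '[[0.1, 0.84, 0], [0, 0.4, 0], [0, 0, 0], [0, 0, 0]]' --delta_rot '[[0, 0, 0], [0, 0, 0], [0, 0, 0], [0, 0, 0]]' --grip '[-1, -1, -1, -1]'

```text
clock: 18.8
position: [632.3, 281.9, 121.8]
tool_rot: [3.141, 0.001, 0.001]
wrist_force: [0.5, -1.1, -1.1]
finger_gap: 37.3
finger_force: 20.0
```

```bash
python3 - <<'E'
from m import *
p=bot.get_image('wrist');save(p,'w8');print(bot.state()['position'])
for d in bot.search_frame(p,'tray_yellow')[:1]: print(d['score'],world(p,d['centre']).round(0))
E
```

```text
[632.89257394 280.59382195 122.07645339]
0.86 [642. 284.   4.]
```

View pics/w8.png

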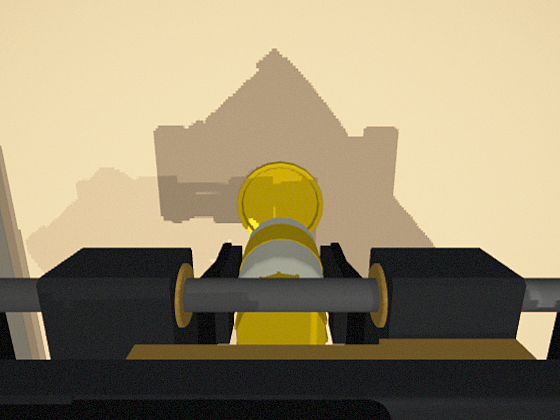

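The yellow tray is at (280,200), in line with the bottle.

>>> arm_command --travel '[[0.04, 0.02, -1], [0, 0, -1], [0, 0, -0.9], [0, 0, -0.5], [0, 0, -0.25]]' --delta_rot '[[0, 0, 0], [0, 0, 0], [0, 0, 0], [0, 0, 0], [0, 0, 0]]' --grip '[-1, -1, -1, -1, -1]'

```text
clock: 19.32
position: [633.3, 280.4, 29.5]
tool_rot: [3.14, 0.002, -0.002]
wrist_force: [0.2, 0.4, 0.2]
finger_gap: 37.3
finger_force: 20.0
```

>>> arm_command --travel '[[0, 0, -0.06], [0, 0, 0], [0, 0, 0], [0, 0, 0]]' --delta_rot '[[0, 0, 0], [0, 0, 0], [0, 0, 0], [0, 0, 0]]' --grip '[-1, -1, -1, -1]'

```text
clock: 19.65
position: [634.6, 282.9, 31.6]
tool_rot: [-3.141, -0.002, -0.0]
wrist_force: [-0.3, -0.6, -1.5]
finger_gap: 37.5
finger_force: 20.0
```

>>> arm_command --travel '[[0, 0, -0.13], [0, 0, 0], [0, 0, 0], [0, 0, 0]]' --delta_rot '[[0, 0, 0], [0, 0, 0], [0, 0, 0], [0, 0, 0]]' --grip '[-1, -1, -1, -1]'

```text
clock: 19.98
position: [633.9, 282.6, 27.0]
tool_rot: [3.142, -0.0, -0.0]
wrist_force: [0.7, 0.3, -0.4]
finger_gap: 37.6
finger_force: 20.0
```

>>> arm_command --travel '[[0, 0, 0], [0, 0, 0], [0, 0, 0], [0, 0, 0], [0, 0, 0]]' --delta_rot '[[0, 0, 0], [0, 0, 0], [0, 0, 0], [0, 0, 0], [0, 0, 0]]' --grip '[1, 1, 1, 1, 1]'

```text
clock: 20.4
position: [633.8, 282.5, 26.8]
tool_rot: [3.141, 0.0, -0.0]
wrist_force: [0.5, -0.1, 0.1]
finger_gap: 62.6
finger_force: 0.0
```

>>> arm_command --travel '[[0, 0, 0], [0, 0, 0], [0, 0, 0.5], [0, 0, 1], [0, 0, 1]]' --delta_rot '[[0, 0, 0], [0, 0, 0], [0, 0, 0], [0, 0, 0], [0, 0, 0]]' --grip '[1, 1, 1, 1, 1]'

```text
clock: 20.82
position: [633.3, 282.3, 90.1]
tool_rot: [3.141, 0.002, -0.0]
wrist_force: [0.1, -0.2, 1.4]
finger_gap: 85.9
finger_force: 0.0
```

>>> arm_command --travel '[[0, 0, 1], [0, 0, 1], [0, 0, 0.2], [0, 0, 0]]' --delta_rot '[[0, 0, 0], [0, 0, 0], [0, 0, 0], [0, 0, 0]]' --grip '[1, 1, 1, 1]'

```text
clock: 21.15
position: [634.9, 283.3, 147.8]
tool_rot: [-3.14, -0.004, -0.0]
wrist_force: [1.1, -0.2, -0.5]
finger_gap: 87.0
finger_force: 0.0
```

```bash
python3 - <<'E'
from m import *
p=bot.get_image('wrist');save(p,'w9');print(bot.state()['position'])
E
```

```text
[634.18058862 282.75322528 145.58103694]
```

View pics/w9.png

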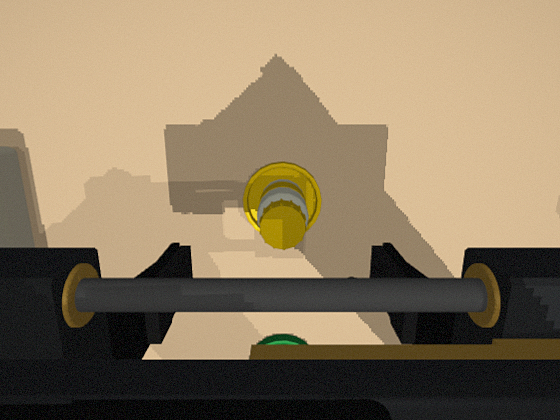

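Yellow stands in its tray, with the cap at (283,226) and the tray at (283,200). Next is blue.

>>> arm_command --travel '[[0, -1, 0], [0, -1, 0], [0, -1, 0], [0, -1, 0], [0, -1, 0]]' --delta_rot '[[0, 0, 0], [0, 0, 0], [0, 0, 0], [0, 0, 0], [0, 0, 0]]' --grip '[1, 1, 1, 1, 1]'

```text
clock: 21.62
position: [632.9, 156.0, 142.7]
tool_rot: [3.141, 0.002, -0.0]
wrist_force: [-0.2, -0.5, -0.3]
finger_gap: 87.2
finger_force: 0.0
```

>>> arm_command --travel '[[0, -1, 0], [0, -1, 0], [0, -1, 0], [0, -1, 0], [0, -1, 0]]' --delta_rot '[[0, 0, 0], [0, 0, 0], [0, 0, 0], [0, 0, 0], [0, 0, 0]]' --grip '[1, 1, 1, 1, 1]'

```text
clock: 22.03
position: [632.9, 31.1, 142.8]
tool_rot: [3.141, 0.002, -0.0]
wrist_force: [0.5, -0.2, 0.2]
finger_gap: 87.3
finger_force: 0.0
```

>>> arm_command --travel '[[0, -0.9, 0], [0, -0.37, 0], [0, 0, 0], [0, 0, 0]]' --delta_rot '[[0, 0, 0], [0, 0, 0], [0, 0, 0], [0, 0, 0]]' --grip '[1, 1, 1, 1]'

```text
clock: 22.37
position: [633.4, 1.6, 143.6]
tool_rot: [-3.141, 0.001, -0.0]
wrist_force: [0.3, 0.8, -0.8]
finger_gap: 87.1
finger_force: 0.0
```

```bash
python3 - <<'E'
from m import *
p=bot.get_image('wrist');print(bot.state()['position'])
m=mask(p,'blue');n,l,st,c=cv2.connectedComponentsWithStats(m)
for i in range(1,n):
  if st[i,4]>200: print(st[i],c[i],ray(p,*c[i],80).round(1))
E
```

```text
[633.4780227    2.7728862  143.88008934]
[ 407  161   84   79 5120] [448.253125   199.61171875] [ 650.6 -106.6   80. ]
[259 176  46  22 213] [281.72300469 182.54460094] [661.8   1.   80. ]
[ 258  194   49   50 1827] [282.00218938 218.93322386] [637.5   0.8  80. ]
```

>>> arm_command --travel '[[0.05, -0.04, -1], [0, 0, -1], [0, 0, -1], [0, 0, -1], [0, 0, -0.7]]' --delta_rot '[[0, 0, 0], [0, 0, 0], [0, 0, 0], [0, 0, 0], [0, 0, 0]]' --grip '[1, 1, 1, 1, 1]'

```text
clock: 22.83
position: [633.9, 2.4, 24.4]
tool_rot: [-3.141, 0.002, 0.003]
wrist_force: [-0.4, -0.6, -0.2]
finger_gap: 87.4
finger_force: 0.0
```

>>> arm_command --travel '[[0, 0, -0.16], [0, 0, 0], [0, 0, 0], [0, 0, 0], [0, 0, 0]]' --delta_rot '[[0, 0, 0], [0, 0, 0], [0, 0, 0], [0, 0, 0], [0, 0, 0]]' --grip '[1, -1, -1, -1, -1]'

```text
clock: 23.25
position: [636.1, 0.2, 24.4]
tool_rot: [3.142, -0.002, 0.0]
wrist_force: [-0.3, -0.7, 0.1]
finger_gap: 67.6
finger_force: 0.0
```

>>> arm_command --travel '[[0, 0, 0], [0, 0, 0], [0, 0, 0], [0, 0, 0], [0, 0, 0]]' --delta_rot '[[0, 0, 0], [0, 0, 0], [0, 0, 0], [0, 0, 0], [0, 0, 0]]' --grip '[-1, -1, -1, -1, -1]'

```text
clock: 23.67
position: [635.1, -0.3, 22.9]
tool_rot: [3.141, -0.0, -0.0]
wrist_force: [-1.2, -0.2, 1.7]
finger_gap: 37.5
finger_force: 20.0
```

>>> arm_command --travel '[[0, 0, 0], [0, 0, 0], [0, 0, 0]]' --delta_rot '[[0, 0, 0], [0, 0, 0], [0, 0, 0]]' --grip '[-1, -1, -1]'

```text
clock: 23.92
position: [635.2, -0.3, 22.9]
tool_rot: [3.141, -0.0, -0.0]
wrist_force: [-0.6, -0.3, 2.2]
finger_gap: 37.6
finger_force: 20.0
```

>>> arm_command --travel '[[0, 0, 0.5], [0, 0, 1], [0, 0, 1], [0, 0, 1], [0, 0, 0.5]]' --delta_rot '[[0, 0, 0], [0, 0, 0], [0, 0, 0], [0, 0, 0], [0, 0, 0]]' --grip '[-1, -1, -1, -1, -1]'

```text
clock: 24.33
position: [636.4, 0.2, 126.9]
tool_rot: [-3.142, -0.004, 0.0]
wrist_force: [1.7, -0.0, 0.4]
finger_gap: 37.3
finger_force: 20.0
```

>>> arm_command --travel '[[0, -0.5, 0], [0, -1, 0], [0, -1, 0], [0, -1, 0], [0, -1, 0]]' --delta_rot '[[0, 0, 0], [0, 0, 0], [0, 0, 0], [0, 0, 0], [0, 0, 0]]' --grip '[-1, -1, -1, -1, -1]'

```text
clock: 24.75
position: [634.1, -115.0, 121.3]
tool_rot: [3.141, 0.002, -0.001]
wrist_force: [0.5, -0.2, -1.4]
finger_gap: 37.0
finger_force: 20.0
```

>>> arm_command --travel '[[-0.1, -0.78, 0], [0, -0.4, 0], [0, 0, 0], [0, 0, 0]]' --delta_rot '[[0, 0, 0], [0, 0, 0], [0, 0, 0], [0, 0, 0]]' --grip '[-1, -1, -1, -1]'

```text
clock: 25.08
position: [632.3, -141.9, 122.1]
tool_rot: [-3.141, 0.001, -0.001]
wrist_force: [-0.2, 0.3, -1.2]
finger_gap: 37.0
finger_force: 20.0
```

```bash
python3 - <<'E'
from m import *
p=bot.get_image('wrist');save(p,'w10');print(bot.state()['position'])
for d in bot.search_frame(p,'tray_blue')[:1]: print(d['score'],world(p,d['centre']).round(0))
E
```

```text
[ 632.50966253 -140.65486697  122.3274355 ]
0.66 [ 636. -140.    2.]
```

View pics/w10.png

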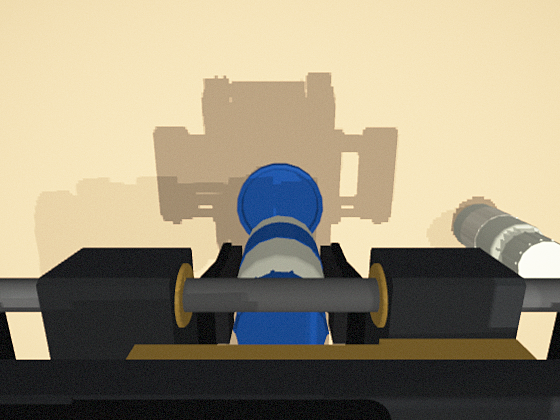

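The blue tray is at (280,201), in line with the bottle. The white bottle at (510,240) is clear of the gripper.

>>> arm_command --travel '[[0, 0, -1], [0, 0, -1], [0, 0, -0.9], [0, 0, -0.5], [0, 0, -0.25]]' --delta_rot '[[0, 0, 0], [0, 0, 0], [0, 0, 0], [0, 0, 0], [0, 0, 0]]' --grip '[-1, -1, -1, -1, -1]'

```text
clock: 25.6
position: [631.7, -140.5, 29.6]
tool_rot: [-3.14, 0.003, 0.002]
wrist_force: [0.7, 0.2, -0.1]
finger_gap: 37.5
finger_force: 20.0
```

>>> arm_command --travel '[[0, 0, -0.1], [0, 0, -0.05], [0, 0, 0], [0, 0, 0], [0, 0, 0]]' --delta_rot '[[0, 0, 0], [0, 0, 0], [0, 0, 0], [0, 0, 0], [0, 0, 0]]' --grip '[-1, -1, -1, -1, -1]'

```text
clock: 26.02
position: [633.2, -142.3, 28.9]
tool_rot: [3.141, -0.002, -0.0]
wrist_force: [0.4, -0.4, -1.0]
finger_gap: 36.9
finger_force: 20.0
```

>>> arm_command --travel '[[0, 0, 0], [0, 0, 0], [0, 0, 0], [0, 0, 0]]' --delta_rot '[[0, 0, 0], [0, 0, 0], [0, 0, 0], [0, 0, 0]]' --grip '[-1, -1, -1, -1]'

```text
clock: 26.35
position: [632.6, -142.3, 28.0]
tool_rot: [3.141, -0.0, -0.0]
wrist_force: [-0.9, -1.0, -0.6]
finger_gap: 37.3
finger_force: 20.0
```

>>> arm_command --travel '[[0, 0, -0.03], [0, 0, 0], [0, 0, 0], [0, 0, 0], [0, 0, 0]]' --delta_rot '[[0, 0, 0], [0, 0, 0], [0, 0, 0], [0, 0, 0], [0, 0, 0]]' --grip '[-1, 1, 1, 1, 1]'

```text
clock: 26.77
position: [632.6, -142.2, 27.1]
tool_rot: [3.142, -0.0, -0.0]
wrist_force: [-0.4, -0.4, -0.7]
finger_gap: 56.3
finger_force: 0.0
```

>>> arm_command --travel '[[0, 0, 0], [0, 0, 0], [0, 0, 0], [0, 0, 0.5], [0, 0, 1]]' --delta_rot '[[0, 0, 0], [0, 0, 0], [0, 0, 0], [0, 0, 0], [0, 0, 0]]' --grip '[1, 1, 1, 1, 1]'

```text
clock: 27.18
position: [630.6, -141.9, 62.7]
tool_rot: [-3.14, 0.005, -0.0]
wrist_force: [-0.1, -0.7, -0.5]
finger_gap: 84.5
finger_force: 0.0
```

>>> arm_command --travel '[[0, 0, 1], [0, 0, 1], [0, 0, 1], [0, 0, 1], [0, 0, 1]]' --delta_rot '[[0, 0, 0], [0, 0, 0], [0, 0, 0], [0, 0, 0], [0, 0, 0]]' --grip '[1, 1, 1, 1, 1]'

```text
clock: 27.6
position: [632.5, -142.0, 192.0]
tool_rot: [3.141, -0.001, 0.0]
wrist_force: [0.1, -0.5, 0.6]
finger_gap: 86.7
finger_force: 0.0
```

>>> arm_command --travel '[[-0.5, -0.9, 0.6], [-0.5, -0.9, 0.6], [-0.5, -0.9, 0.6], [-0.5, -0.9, 0.6], [-0.5, -0.9, 0.6]]' --delta_rot '[[0, 0, 0], [0, 0, 0], [0, 0, 0], [0, 0, 0], [0, 0, 0]]' --grip '[1, 1, 1, 1, 1]'

```text
clock: 28.02
position: [569.3, -255.5, 266.6]
tool_rot: [3.141, -0.001, 0.0]
wrist_force: [-0.4, -0.6, -0.4]
finger_gap: 87.1
finger_force: 0.0
```

>>> arm_command --travel '[[-0.5, -0.9, 0], [-0.5, -0.9, 0], [-0.5, -0.9, 0], [-0.5, -0.9, 0], [-0.5, -0.9, 0]]' --delta_rot '[[0, 0, 0], [0, 0, 0], [0, 0, 0], [0, 0, 0], [0, 0, 0]]' --grip '[1, 1, 1, 1, 1]'

```text
clock: 28.43
position: [506.9, -368.0, 265.9]
tool_rot: [3.141, -0.001, 0.0]
wrist_force: [0.5, -0.2, 0.2]
finger_gap: 87.1
finger_force: 0.0
```

>>> arm_command --travel '[[-0.5, -0.9, 0], [-0.5, -0.9, 0], [-0.5, -0.9, 0], [-0.5, -0.9, 0], [0, 0, 0]]' --delta_rot '[[0, 0, 0], [0, 0, 0], [0, 0, 0], [0, 0, 0], [0, 0, 0]]' --grip '[1, 1, 1, 1, 1]'

```text
clock: 28.85
position: [453.3, -462.7, 265.1]
tool_rot: [3.139, 0.002, -0.007]
wrist_force: [-0.8, -1.3, -0.9]
finger_gap: 86.7
finger_force: 0.0
```

```bash
python3 - <<'E'
from m import *
p=bot.get_image('top');q=bot.get_image('scene');print(bot.state()['position'])
a=cv2.resize(p['color'][120:320,100:460],(800,444));b=q['color'][100:420,100:500]
save({'color':p['color'][130:320,120:460]},'topc')
cv2.imwrite('pics/end_top.png',a[:,:,::-1]);cv2.imwrite('pics/end_scene.png',cv2.resize(b,(750,600))[:,:,::-1])
E
```

```text
[ 456.88236452 -457.96466499  265.28335936]
```

View pics/end_top.png

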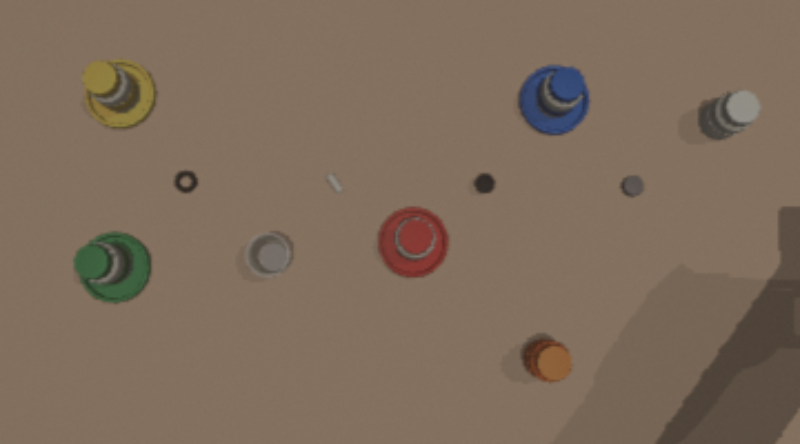

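View pics/end_scene.png

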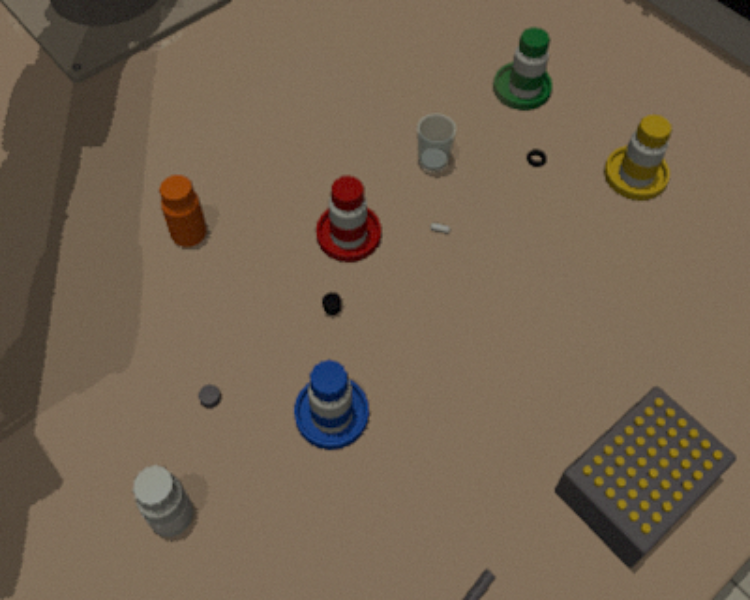

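Both views show all four bottles upright and centred in their own trays: red (348,215), blue (331,400), green (528,65) and yellow (645,150) in the scene crop. The white bottle, beaker and orange look-alike haven't moved, and the arm is clear.

```bash
python3 -c "
from cell import bot
print(bot.sign_off())"
```

```text
the job is handed in; nothing more can be done
None
```

I handed the job in at about 29 s: the final camera views show all four buffer bottles upright in the trays of their own colours, and the white bottle, beaker and orange look-alike where they started; sign-off returned no verdict.

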